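# Lengthen the resonance tube by one hole

## Task

The cork stopper stands in the way of the telescoping resonance tube: first stand it upright in the round walnut dish and let go of it. Then press the tube's steel snap button flush, draw the brass inner tube out by its red knob to the next hole only, so that the button springs out there and locks it, and let go. Leave the other things on the shelf where they are.

Things in the scene. Friction and masses are not known exactly. Their poses are not given: they have to be found in the camera images.
- resonator: Fixed unit, base board 175 x 215 x 12. Origin: on the shelf below the tube's axis; y runs along the tube, x points away from the robot (at yaw 0). Outer tube: aluminium, 40 diameter, axis level, 55 above the shelf, from y = -70 to +130. Three 13 mm holes at y = +40 (button at the start), 0 and -40, on a line leaning 35 degrees from the tube's top towards -x.
- box_edge (a point): Middle of the front top edge of the pine resonance box behind the tube, 180 high. In the resonator's frame the box fills x = +35 to +135, y = -50 to +130; its top board (170 to 180 high, y = -55 to +135) overhangs to x = +12, where this point lies, at y = +40. So the button must be reached with a tool leaning back towards -x (the robot).
- tube (a joint): Slide (m) of the brass inner tube, 33 diameter, that carries button and red knob: 0 = locked in the first hole, grows as it is drawn out towards the resonator's -y; 0.040 = next hole, 0.080 = last hole; 1.6 mm play either way in a hole. Slides with 1 to 2 N once the button is down, is blocked while the button stands out of a hole.
- snap (a joint): Travel (m) of the button: 0 = out, 0.005 = flush; spring 3 N at first, 6 N flush. Pressed 4.2 mm or more, the tube can slide. The button moves with the tube; a fingertip holding it flush can drag it along by friction. Slid some 4 mm or more it stays caught under the outer tube's wall (reads about 0.004) until it springs out by itself at the next hole.
- snap_top (a point): Centre of the outer face of the polished steel snap button, 12 diameter, standing 5 proud of the outer tube. z points out of the button, 35 degrees from vertical, leaning to the resonator's -x: press against it. y runs along the tube, which is drawn out towards -y.
- pull_knob (a point): Centre of the red knob on the end of the inner tube: a cylinder 44 diameter, 30 long along y, on the tube's axis 55 above the shelf, to be gripped across from above. At the start it spans y = -120 to -150 in the resonator's frame, 50 clear of the outer tube's mouth.
- cork: Squat cork stopper, 44 high, 37 diameter at the foot and 41 at the top, about 35 g, standing upright on the shelf some 20 mm beyond the end of the red knob, in its way. Origin: centre of its underside, z up.
- dish: Round walnut dish with a green felt floor, fixed, 120 outer diameter, rim 14 high, floor 5 above the shelf, inside 104 wide at the floor. Origin: centre of its underside. It stands to the left or to the right of the resonator.
- helmholtz: Bystander, fixed: brass Helmholtz resonator sphere, 80 diameter on a wooden foot, 104 high. Origin: centre of its underside. It stands where the dish does not, left or right.
- fork_stand: Bystander, fixed: walnut stand 70 x 170 x 35 with two upright steel tuning forks, up to 200 high, at the back. Origin: centre of its underside.
- mallet: Bystander, loose: grey rubber-headed mallet lying down, 200 long, 34 high. Origin: on the shelf under its handle, the head lies 70 from it towards its own +x.
- level_meter: Bystander, loose: grey sound level meter lying flat, 190 x 66 x 28. Origin: centre of its underside.
- calibrator: Bystander, loose: black upright calibrator cylinder, 44 diameter, 62 high. Origin: centre of its underside.
There are look-alikes about, which are no part of the job. What is meant by the cork is not pink, and is the larger of those in its own colour. There is more than one size of the dish; the one meant has the size given above.

How it is judged (in metres and radians):
On the way, in this order (a step that is already met when the one before it is completed fails the run):
1. the cork stands released in the dish, the tube still locked in the first hole (horizontal distance between cork and dish below 0.036 m and z of cork in the frame of dish below 0.01 m and angle between cork's own z axis and vertical below 0.15 rad and linear speed of cork below 0.03 m/s and contact force between the fingers and cork below 0.05 N and value of joint tube below 0.004 m), for 0.2 s.
2. the snap button is pressed flush while still at the first hole (value of joint snap above 0.0042 m and value of joint tube below 0.01 m), for 0.05 s.
3. the tube is at the next hole and the button has sprung out (value of joint tube between 0.037 and 0.043 m and value of joint snap below 0.0015 m), for 0.2 s.
At the end, for the whole second after the job is handed in: The cork stands upright (within 0.15 rad) and at rest on the floor of the dish (centre within 36 mm of the dish's), and the tube is locked in the next hole: drawn out 37 to 43 mm, the button sprung out to within 1.5 mm of its full height (all of step 3 and horizontal distance between cork and dish below 0.036 m and z of cork in the frame of dish below 0.01 m and angle between cork's own z axis and vertical below 0.15 rad and linear speed of cork below 0.03 m/s and angular speed of cork below 0.2 rad/s and velocity of joint tube below 0.01 m/s); the robot touches nothing.
It fails at once if mallet moved more than 20 mm (distance of mallet from where it was at the start of the episode above 0.02 m).
It fails at once if level_meter moved more than 20 mm (distance of level_meter from where it was at the start of the episode above 0.02 m).
It fails at once if calibrator moved more than 20 mm (distance of calibrator from where it was at the start of the episode above 0.02 m).
It also fails if it takes over 67 s, if anything falls off the work surface, if the arm or the gripper's body presses on something with over 40 N, if the wrist force passes 120 N, or if a joint passes its speed limit or range.

## Robot

A 6-joint arm with a two-finger parallel gripper is mounted at the origin on the work surface. World frame = base frame: x ahead of the robot, y to its left, z up, the work surface at z = 0. Lengths are in m, angles in degrees, forces in N, time in s.
With the tool pointing down it reaches from about 0.375 to 0.9 m from the base axis. Payload 3.1 kg.
Tool frame: the origin (TCP) lies on the centre line of the jaws, within the pads' length; the fingertips stand 25 mm ahead of it and the grasp point (between the pads) lies 6 mm ahead of it; z points along the fingers, y is the line along which they close (so a half turn about z gives the same grasp; the last joint's range is limited). The gripper opens to 87 mm and grips with 3 to 60 N. Pads are 19 mm wide; open, the fingers measure 117 mm over their backs; the gripper's body (75 mm by 190 mm) begins 51 mm behind the grasp point.
Start: joints at [57.611, 30.224, 82.088, -0, 67.689, -10.227], TCP at [0.236, 0.579, 0.225] pointing down, gripper open.
Joint ranges: [-176.69, 176.69], [-43.24, 126.21], [12.49, 139.97], [-82, 262], [0, 151.66], [-163.58, 163.58]. Speed limits (degrees/s): [159.86, 159.86, 180, 180, 180, 180].

## Interface

Orientations are given as a 3x3 rotation matrix whose columns are the frame's x, y, z axes.
In Python, from rig import * gives the robot as it stands.
- The arm moves only by the tool step_arm, never from a script. Its argument "steps" is a list of rows, each a list of 7 numbers: the shift along the tool's x, y, z normalised to -1 to 1, where 1 is 0.3 m, then the turn, a rotation vector about the tool's x, y, z normalised to -1 to 1, where 1 is 45 degrees, then the gripper's target within -1 to 1 (shut at 1, half-way at 0, fully open at -1). A call has 1 to 8 rows; each row is the pose to reach, as a shift and turn from the pose commanded when the call began, along the tool's axes at that moment; what a row does not reach only later rows make up. A row lasts 1/12 s, in which the tool goes at most 41.7 mm and 7.16 degrees, less where a joint would pass 70% of its speed; a pose out of reach is approached as far as the arm can. A call with a number of a shift or a turn outside -1 to 1 is refused whole. A call with a gripper value outside its range is refused whole. The fingers move at their own pace and stop on an object; the grip force is fixed at half the most. Time passes only in rows, so rows that repeat a pose let the fingers close. It gives the time, the measured TCP pose, the force, the opening and the grip force at its end, in the units of the state.
- read_state(): the state, without advancing time (a new reading comes with each control period).
- capture(name): name is "scene" or "top" or "wrist"; returns a dict with "image" (420x560x3 uint8, red, green, blue), "vertical_fov" (degrees; the focal length in pixels is half the picture's height over the tangent of half this angle, whatever the lens; pixels are square), "cx", "cy" (the principal point, pixels), "world_from_camera" (4x4, takes a point from camera to world coordinates); the wrist camera has in their place "T_tool_cam" (4x4, takes a point from camera to tool coordinates, whose origin is the TCP and whose axes are the flange's). Camera axes: x right, y down, z forward; pixel columns grow to the right and rows downward; lengths in m; the calibration is good to about 2 mm. A picture is of the moment at which its call begins: read the wrist's pose just before it. There is no depth.
- hand_in(): hands the job in; it is judged then, once.
The state is a dict: "time_s": time; "joint_positions": joint angles; "qvel": joint speeds; "tau": joint torques, N m; "position": TCP position; "tcp_rot": TCP orientation; "force": force on the tool from outside, world axes, zero at the start; "moment": the same for the moment, N m; "opening": opening from 0.0 (shut) to 1.0 (fully open); "grasp_force": force on a finger pad.
Only numpy, scipy, OpenCV 4.12 (cv2) and the standard library are available. Lean on these libraries where they do the work, as an engineer would, in place of code of your own. Each camera call takes 0.05 s, during which the arm holds its last target. There are 200 camera calls.

## Working session

There is one attempt and no reset: what is moved stays moved. The work goes in short steps, Python scripts to look and compute and a tool call to move; the robot and the scene stay as the last step left them, time stands still between calls to the robot, and variables do not carry over. Pictures are saved under pics/ and viewed, at most 10 in all, crops included, and the job is handed in when it is done.

Besides the shell and the picture viewer there is one more tool, called after "Call:" as a command line: name --pt "numbers of a row" for each row, then --argument value for the rest. step_arm: Moves the arm, as the interface text tells. Scaled input: -1 to 1 covers 0.3 m each way for a shift and 45 degrees each way for a turn. Its arguments: {"type":"object","properties":{"steps":{"type":"array"}},"required":["steps"]}

```bash
mkdir -p pics; cat > h.py <<'E'
from rig import *
import numpy as np, cv2
def save(n,f): 
    c=capture(n); cv2.imwrite(f,c["image"][:,:,::-1]); np.save(f[:-4]+'.npy',c,allow_pickle=True); return c
def ray(c,u,v,T=None):
    T=np.array(c["world_from_camera"]) if T is None else T
    f=c["image"].shape[0]/2/np.tan(np.radians(c["vertical_fov"]/2))
    d=T[:3,:3]@np.array([(u-c["cx"])/f,(v-c["cy"])/f,1]); return T[:3,3],d/np.linalg.norm(d)
def plane(c,u,v,z,T=None):
    o,d=ray(c,u,v,T); return o+d*(z-o[2])/d[2]
def tri(a,b):
    (o,d),(p,e)=a,b; s=np.linalg.lstsq(np.c_[d,-e],p-o,rcond=None)[0]
    x,y=o+d*s[0],p+e*s[1]; return (x+y)/2,np.linalg.norm(x-y)
def proj(c,P,T=None):
    T=np.array(c["world_from_camera"]) if T is None else T
    f=c["image"].shape[0]/2/np.tan(np.radians(c["vertical_fov"]/2))
    q=T[:3,:3].T@(np.array(P)-T[:3,3]); return q[:2]/q[2]*f+[c["cx"],c["cy"]]
E
python3 - <<'E'
from h import *
a=save("scene","pics/s.png");b=save("top","pics/t.png")
for c in(a,b):print({k:v for k,v in c.items() if k!="image"})
print(read_state())
E
```

```text
{'vertical_fov': 47.6093282898741, 'cx': 280.22385680802, 'cy': 209.46546691568383, 'world_from_camera': array([[ 0.8761216 ,  0.29508439, -0.38122979,  1.0059862 ],
       [ 0.48188109, -0.55932409,  0.67449772, -0.72378158],
       [-0.01419726, -0.77464945, -0.6322315 ,  0.8753952 ],
       [ 0.        ,  0.        ,  0.        ,  1.        ]])}
{'vertical_fov': 50.522873527615495, 'cx': 277.50771498005327, 'cy': 210.64028628939303, 'world_from_camera': array([[-0.00323468, -0.99591895,  0.09019412,  0.44733778],
       [-0.99997708,  0.00375785,  0.00563129,  0.05358327],
       [-0.00594724, -0.09017384, -0.99590828,  1.10746902],
       [ 0.        ,  0.        ,  0.        ,  1.        ]])}
{'time_s': 0.1, 'joint_positions': array([ 5.76107872e+01,  3.02744020e+01,  8.21486414e+01, -7.06636533e-04,
        6.76883627e+01, -1.02274689e+01]), 'qvel': array([-0.01588202, -0.05025966, -0.10163347, -0.05012607, -0.01854637,
        0.00669968]), 'tau': array([-5.43570950e-04, -4.40990639e+01, -1.77149481e+01,  6.34587253e-02,
        5.34178305e-02, -5.27475595e-05]), 'position': array([0.23539054, 0.57828207, 0.22456354]), 'tcp_rot': array([[-9.26124259e-01,  3.77217168e-01, -1.03191883e-03],
       [ 3.77218431e-01,  9.26122853e-01, -1.64802088e-03],
       [ 3.34021840e-04, -1.91553091e-03, -9.99998110e-01]]), 'force': array([-1.23102969, -1.0175634 ,  0.37665403]), 'moment': array([-0.03160492, -0.05611235,  0.01005045]), 'grasp_force': 0.0, 'opening': 0.9998460737213526}
```

View pics/s.png

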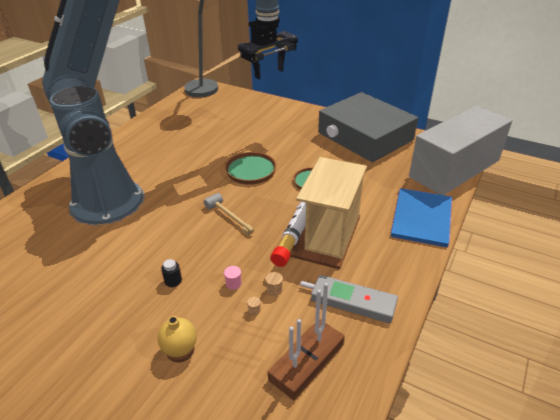

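View pics/t.png

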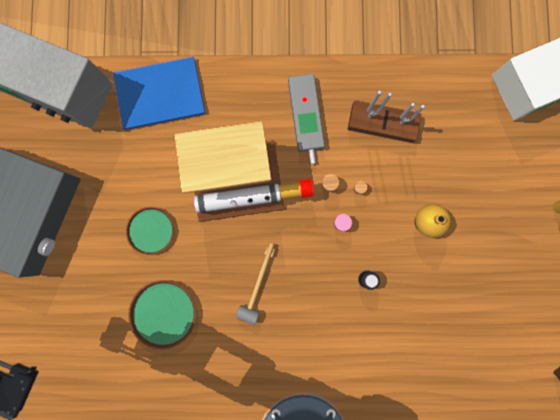

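The scene view shows the resonator, with the red knob at (281,256), and the corks to its right. In the top view the cork-like items are the tan one at (331,183), a smaller tan one at (361,187) and a pink one at (344,222). The larger tan one fits. The dishes are at (151,231), about 48 px or roughly 120 mm across, and (163,314), about 64 px or roughly 160 mm. The 120 mm one at (151,231) fits. I'll measure both and confirm with a crop.

```bash
cat > m.py <<'E'
from h import *
a=np.load("pics/s.npy",allow_pickle=True).item();b=np.load("pics/t.npy",allow_pickle=True).item()
def blobs(c,lo,hi,mn=60):
    m=cv2.inRange(cv2.cvtColor(c["image"],cv2.COLOR_RGB2HSV),lo,hi)
    n,l,s,ce=cv2.connectedComponentsWithStats(m)
    return [(ce[i].round(1),s[i]) for i in range(1,n) if s[i,4]>mn],l
g,l=blobs(b,(60,60,40),(85,255,255))
for ce,s in g: print("green",ce,s,plane(b,*ce,.005).round(4),"diam",s[2]/445*1.1025)
ra,_=blobs(a,(0,230,150),(4,255,255));rb,_=blobs(b,(0,230,150),(4,255,255))
print("red",ra,rb)
im=b["image"]; crop=cv2.resize(im[110:260,110:380],None,fx=2.95,fy=2.95,interpolation=cv2.INTER_CUBIC)
cv2.imwrite("pics/crop.png",crop[:,:,::-1])
im=a["image"]; crop=cv2.resize(im[150:320,200:380],None,fx=3.5,fy=3.5,interpolation=cv2.INTER_CUBIC)
cv2.imwrite("pics/crops.png",crop[:,:,::-1])
print(plane(b,331,183,.044),plane(b,361,187,.03))
E
python3 m.py
```

```text
green [10.8 92.3] [ 0 86 28 15 80] [0.8537 0.7411 0.005 ] diam 0.06937078651685394
green [307.6 122.5] [298 112  20  22 359] [ 0.771  -0.0171  0.005 ] diam 0.04955056179775281
green [150.  230.5] [ 129  210   43   42 1440] [0.4989 0.3764 0.005 ] diam 0.10653370786516854
green [163.  313.6] [ 134  284   59   61 2856] [0.296 0.34  0.005] diam 0.1461741573033708
red [] [(array([306.4, 187.4]), array([299, 179,  14,  18, 181], dtype=int32))]
[ 0.61008473 -0.06960645  0.044     ] [ 0.60206876 -0.14423882  0.03      ]
```

View pics/crop.png

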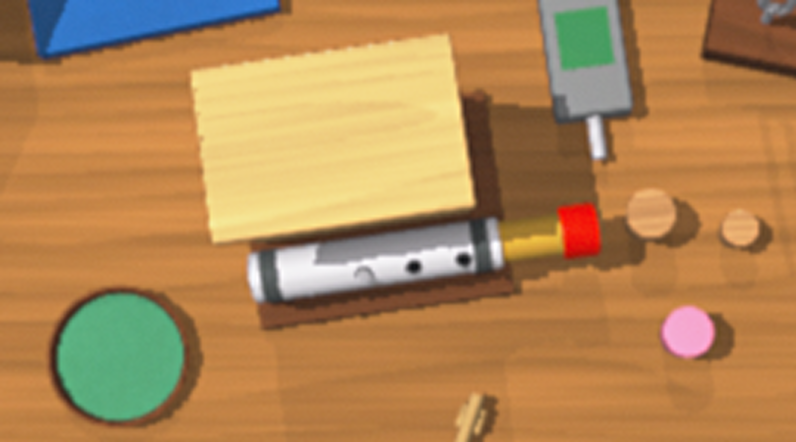

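View pics/crops.png

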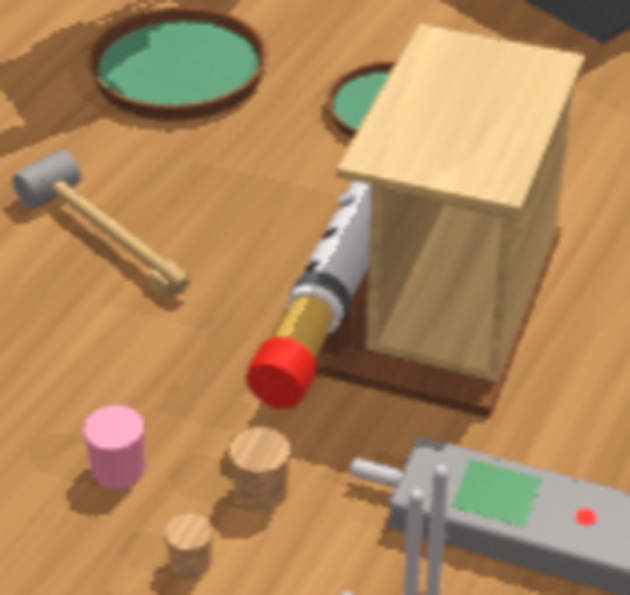

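The crops confirm both. The cork is the larger tan stopper just beyond the knob, at top crop (651,214), and the dish is the 120 mm one at (118,355). The button is at (364,275), and the empty holes are at (414,266) and (463,259). Next is the resonator pose.

```bash
cat > m2.py <<'E'
from h import *
a=np.load("pics/s.npy",allow_pickle=True).item();b=np.load("pics/t.npy",allow_pickle=True).item()
U=lambda u,v:((u+.5)/2.95-.5+110,(v+.5)/2.95-.5+110)
V=lambda u,v:((u+.5)/3.5-.5+200,(v+.5)/3.5-.5+150)
pts=[((12,135),.18,(210,242)),((12,-55),.18,(476,206)),((-11.5,0),.0714,(414,266)),((-11.5,-40),.0714,(463,259)),((-14.3,40),.0755,(364,275)),((0,-135),.076,(579,230))]
loc=[];w=[]
for l,z,p in pts:
    q=plane(b,*U(*p),z);loc.append(np.array(l)/1000);w.append(q[:2]);print(l,q.round(4))
L=np.array(loc);W=np.array(w);Lc=L-L.mean(0);Wc=W-W.mean(0)
th=np.arctan2((Lc[:,0]*Wc[:,1]-Lc[:,1]*Wc[:,0]).sum(),(Lc*Wc).sum())
R=np.array([[np.cos(th),-np.sin(th)],[np.sin(th),np.cos(th)]]);t=W.mean(0)-R@L.mean(0)
print("yaw",np.degrees(th),"org",t,"res",(W-L@R.T-t).round(4).tolist())
f=lambda x,y:(t+R@[x,y]).round(4)
print("snap",f(-.0143,.04),"knob",f(0,-.135))
# scene checks: corners & cork
print("corners scene",proj(a,[*f(.012,.135),.18]),proj(a,[*f(.012,-.055),.18]),V(340,172))
print("corner tri", tri(ray(a,*V(421,24)),ray(b,*U(192,72))), f(.135,.135),tri(ray(a,*V(341,170)),ray(b,*U(476,206))))
print("cork",plane(b,*U(651,214),.044), tri(ray(b,*U(651,214)),ray(a,*V(260,450))))
print("knob scene disc c",V(282,373),proj(a,[*f(0,-.15),.055]))
print("dish scene",proj(a,[.4989,.3764,.005]),"mallet tip",plane(b,272,246,.01))
E
python3 m2.py
```

```text
(12, 135) [0.5721 0.262  0.18  ]
(12, -55) [0.5972 0.0723 0.18  ]
(-11.5, 0) [0.5668 0.1238 0.0714]
(-11.5, -40) [0.5723 0.0849 0.0714]
(-14.3, 40) [0.5593 0.1631 0.0755]
(0, -135) [ 0.5945 -0.0072  0.076 ]
yaw 7.344227494795106 org [0.57807319 0.12584296] res [[-0.0006, 0.0007], [0.0002, -0.0006], [0.0002, -0.0006], [0.0005, 0.0002], [0.0006, -0.0006], [-0.0008, 0.0008]]
snap [0.5588 0.1637] knob [ 0.5953 -0.008 ]
corners scene [319.58583176 156.90393873] [295.10259392 197.89095691] (296.7857142857143, 198.78571428571428)
corner tri (array([0.63745946, 0.22995249, 0.24056369]), np.float64(0.10012955718245918)) [0.6947 0.277 ] (array([0.59936324, 0.07354164, 0.17886845]), np.float64(0.004571332284107207))
cork [ 0.61201047 -0.06806083  0.044     ] (array([ 0.61319448, -0.06745386,  0.04311934]), np.float64(0.0025235210398394763))
knob scene disc c (280.2142857142857, 256.2142857142857) [276.59015744 260.44827951]
dish scene [311.70264303 180.39125124] mallet tip [0.45948801 0.07361296 0.01      ]
```

```bash
cat >> h.py <<'E'
from scipy.spatial.transform import Rotation as Ro
def rot(z,y):
    z=np.array(z,float);z/=np.linalg.norm(z);y=np.array(y,float);y-=z*(y@z);y/=np.linalg.norm(y)
    return np.c_[np.cross(y,z),y,z]
def go(p,R,s=None):
    s=s or read_state();T=np.array(s["tcp_rot"]);d=T.T@(np.array(p)-s["position"]);r=Ro.from_matrix(T.T@R).as_rotvec(degrees=True)
    print("shift",(d/.3).round(4).tolist(),"turn",(r/45).round(4).tolist(),"rows",round(max(np.linalg.norm(d)/.0417,np.linalg.norm(r)/7.16),1))
ex=np.array([.9918,.1278,0]);ey=np.array([-.1278,.9918,0]);O=np.array([.5781,.1258,0])
DOWN=rot([0,0,-1],ex)
E
python3 -c "
from h import *
go([.43,.30,.26],rot([0,0,-1],[np.cos(np.radians(35)),np.sin(np.radians(35)),0]))"
```

```text
shift [-0.9506, -0.6146, -0.1173] turn [-0.0025, 0.0003, 0.7297] rows 8.2
```

Call:
step_arm --pt "-0.95 -0.615 -0.117 0 0 0.73 -1" --pt "-0.95 -0.615 -0.117 0 0 0.73 -1" --pt "-0.95 -0.615 -0.117 0 0 0.73 -1" --pt "-0.95 -0.615 -0.117 0 0 0.73 -1" --pt "-0.95 -0.615 -0.117 0 0 0.73 -1" --pt "-0.95 -0.615 -0.117 0 0 0.73 -1" --pt "-0.95 -0.615 -0.117 0 0 0.73 -1" --pt "-0.95 -0.615 -0.117 0 0 0.73 -1"

```text
time_s: 0.77
position: [0.426, 0.3051, 0.2597]
tcp_rot: [[-0.574, 0.819, -0.001], [0.819, 0.574, -0.0], [0.0, -0.001, -1.0]]
force: [1.3, 0.3, -0.9]
opening: 1.0
grasp_force: 0.0
```

```bash
python3 -c "
from h import *
go([.52,.1,.26],DOWN);go([.612,-.068,.2],DOWN)"
```

```text
shift [-0.7397, -0.1353, -0.0012] turn [-0.0009, -0.0, 0.6146] rows 5.4
shift [-1.3744, -0.2052, 0.1988] turn [-0.0009, -0.0, 0.6146] rows 10.1
```

Call:
step_arm --pt "-0.74 -0.135 0 0 0 0.615 -1" --pt "-0.74 -0.135 0 0 0 0.615 -1" --pt "-0.74 -0.135 0 0 0 0.615 -1" --pt "-0.74 -0.135 0 0 0 0.615 -1" --pt "-0.74 -0.135 0 0 0 0.615 -1" --pt "-0.74 -0.135 0 0 0 0.615 -1" --pt "-0.74 -0.135 0 0 0 0.615 -1"

```text
time_s: 1.35
position: [0.5217, 0.0979, 0.2594]
tcp_rot: [[-0.122, 0.993, 0.001], [0.993, 0.122, -0.001], [-0.001, 0.001, -1.0]]
force: [0.6, -0.1, 0.2]
opening: 0.998
grasp_force: 0.0
```

```bash
python3 -c "
from h import *
go([.612,-.068,.2],DOWN)"
```

```text
shift [-0.5852, 0.2312, 0.1991] turn [0.001, 0.0019, -0.0075] rows 4.7
```

Call:
step_arm --pt "-0.585 0.23 0.2 0 0 -0.007 -1" --pt "-0.585 0.23 0.2 0 0 -0.007 -1" --pt "-0.585 0.23 0.2 0 0 -0.007 -1" --pt "-0.585 0.23 0.2 0 0 -0.007 -1" --pt "-0.585 0.23 0.2 0 0 -0.007 -1" --pt "-0.585 0.23 0.2 0 0 -0.007 -1" --pt "-0.585 0.23 0.2 0 0 -0.007 -1"

```text
time_s: 1.93
position: [0.61, -0.0637, 0.1983]
tcp_rot: [[-0.131, 0.991, -0.003], [0.991, 0.131, 0.002], [0.002, -0.003, -1.0]]
force: [-0.4, -0.2, 0.1]
opening: 1.001
grasp_force: 0.0
```

```bash
python3 - <<'E'
from h import *
s=read_state();c=capture("wrist");cv2.imwrite("pics/w1.png",c["image"][:,:,::-1])
T=np.eye(4);T[:3,:3]=s["tcp_rot"];T[:3,3]=s["position"];T=T@np.array(c["T_tool_cam"])
np.save("pics/w1.npy",dict(c,world_from_camera=T),allow_pickle=True)
c["world_from_camera"]=T
print("cork expected px",proj(c,[.612,-.068,.044]),"knob",proj(c,[.5953,-.008,.077]))
go([.612,-.068,.028],DOWN,s)
E
```

```text
cork expected px [275.6113764  193.53806461] knob [264.31022031 126.97666875]
shift [-0.0163, 0.0063, 0.5675] turn [-0.0033, -0.0024, 0.0038] rows 4.1
```

View pics/w1.png

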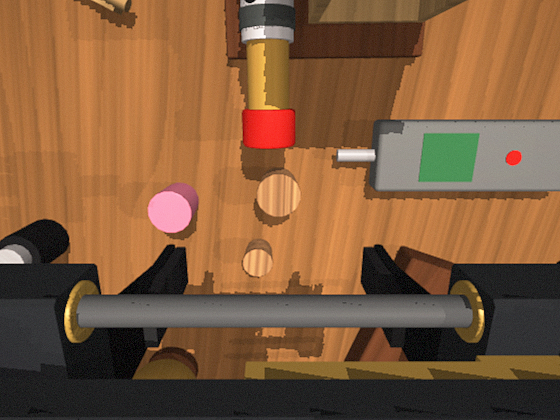

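The wrist view confirms the cork at (279,194), within about 2 mm of where I expected it, and the fingers have clear space on both sides. I'll descend and grasp.

Call:
step_arm --pt "-0.016 0.009 0.3 0 0 0 -1" --pt "-0.016 0.009 0.527 0 0 0 -1" --pt "-0.016 0.009 0.527 0 0 0 -1" --pt "-0.016 0.009 0.527 0 0 0 -1" --pt "-0.016 0.009 0.527 0 0 0 -1" --pt "-0.016 0.009 0.527 0 0 0 -1" --pt "-0.016 0.009 0.527 0 0 0 -1"

```text
time_s: 2.57
position: [0.6149, -0.0668, 0.0438]
tcp_rot: [[-0.134, 0.991, 0.003], [0.991, 0.134, -0.001], [-0.001, 0.003, -1.0]]
force: [1.0, 0.5, 1.1]
opening: 0.998
grasp_force: 0.0
```

Call:
step_arm --pt "0 0 0 0 0 0 1" --pt "0 0 0 0 0 0 1" --pt "0 0 0 0 0 0 1" --pt "0 0 0 0 0 0 1" --pt "0 0 0 0 0 0 1" --pt "0 0 0 0 0 0 1" --pt "0 0 0 0 0 0 1" --pt "0 0 0 0 0 0 1"

```text
time_s: 3.23
position: [0.6137, -0.0679, 0.0416]
tcp_rot: [[-0.133, 0.991, -0.0], [0.991, 0.133, 0.0], [0.0, -0.0, -1.0]]
force: [0.3, 0.6, -0.0]
opening: 0.48
grasp_force: 0.0
```

Call:
step_arm --pt "0 0 0 0 0 0 1" --pt "0 0 0 0 0 0 1" --pt "0 0 0 0 0 0 1" --pt "0 0 0 0 0 0 1" --pt "0 0 -0.05 0 0 0 1" --pt "0 0 -0.1 0 0 0 1"

```text
time_s: 3.73
position: [0.6126, -0.0675, 0.0708]
tcp_rot: [[-0.133, 0.991, -0.003], [0.991, 0.133, 0.001], [0.001, -0.003, -1.0]]
force: [0.7, 0.8, -0.2]
opening: 0.443
grasp_force: 30.0
```

Call:
step_arm --pt "0 0 -0.1 0 0 0 1" --pt "0 0 -0.2 0 0 0 1" --pt "0 0 -0.32 0 0 0 1" --pt "0 0 -0.44 0 0 0 1" --pt "0 0 -0.56 0 0 0 1" --pt "0 0 -0.68 0 0 0 1" --pt "0 0 -0.74 0 0 0 1" --pt "0 0 -0.74 0 0 0 1"

```text
time_s: 4.4
position: [0.6165, -0.0685, 0.2994]
tcp_rot: [[-0.133, 0.991, 0.011], [0.991, 0.133, -0.003], [-0.005, 0.01, -1.0]]
force: [0.0, -1.1, -0.1]
opening: 0.444
grasp_force: 30.0
```

```bash
python3 -c "
from h import *
print(read_state()['grasp_force'])
go([.545,.17,.30],DOWN);go([.499,.3764,.3],rot([0,0,-1],[np.cos(.6),np.sin(.6),0]))"
```

```text
29.99999291903805
shift [0.8196, -0.1304, -0.007] turn [0.0132, 0.0058, 0.0066] rows 6.0
shift [1.5218, -0.1909, -0.0108] turn [0.0116, 0.0088, -0.5942] rows 11.0
```

Call:
step_arm --pt "0.13 -0.02 0 0 0 0 1" --pt "0.26 -0.04 0 0 0 0 1" --pt "0.39 -0.06 0 0 0 0 1" --pt "0.52 -0.08 0 0 0 0 1" --pt "0.65 -0.1 0 0 0 0 1" --pt "0.78 -0.12 0 0 0 0 1" --pt "0.9 -0.14 0 0 0 0 1" --pt "0.98 -0.15 0 0 0 0 1"

```text
time_s: 5.07
position: [0.5272, 0.2205, 0.2918]
tcp_rot: [[-0.135, 0.991, -0.004], [0.991, 0.135, 0.0], [0.001, -0.004, -1.0]]
force: [-0.4, -0.2, -0.2]
opening: 0.446
grasp_force: 30.0
```

```bash
python3 -c "
from h import *
go([.499,.3764,.3],DOWN);go([.499,.3764,.05],DOWN)"
```

```text
shift [0.5277, -0.0233, -0.0268] turn [-0.0054, -0.0012, 0.0091] rows 3.8
shift [0.5269, -0.0198, 0.8065] turn [-0.0054, -0.0012, 0.0091] rows 6.9
```

Call:
step_arm --pt "0.13 -0.005 0 0 0 0 1" --pt "0.26 -0.01 0 0 0 0 1" --pt "0.4 -0.015 0 0 0 0.009 1" --pt "0.527 -0.02 0 0 0 0.009 1" --pt "0.527 -0.02 0.12 0 0 0.009 1" --pt "0.527 -0.02 0.25 0 0 0.009 1" --pt "0.527 -0.02 0.38 0 0 0.009 1" --pt "0.527 -0.02 0.5 0 0 0.009 1"

```text
time_s: 5.73
position: [0.5011, 0.3732, 0.1401]
tcp_rot: [[-0.127, 0.992, -0.003], [0.992, 0.127, -0.002], [-0.001, -0.003, -1.0]]
force: [0.3, 0.1, -0.7]
opening: 0.447
grasp_force: 30.0
```

Call:
step_arm --pt "0 0 0.1 0 0 0 1" --pt "0 0 0.15 0 0 0 1" --pt "0 0 0.15 0 0 0 1" --pt "0 0 0.15 0 0 0 1"

```text
time_s: 6.07
position: [0.5018, 0.3728, 0.0965]
tcp_rot: [[-0.126, 0.992, -0.004], [0.992, 0.126, -0.002], [-0.001, -0.004, -1.0]]
force: [0.6, -0.0, 0.9]
opening: 0.447
grasp_force: 30.0
```

```bash
python3 -c "
from h import *
go([.499,.3764,.047],DOWN)"
```

```text
shift [0.0134, -0.0069, 0.1651] turn [-0.0055, 0.0019, -0.0027] rows 1.2
```

Call:
step_arm --pt "0.013 -0.007 0.05 0 0 0 1" --pt "0.013 -0.007 0.1 0 0 0 1" --pt "0.013 -0.007 0.13 0 0 0 1" --pt "0.013 -0.007 0.145 0 0 0 1" --pt "0.013 -0.007 0.145 0 0 0 1"

```text
time_s: 6.48
position: [0.5006, 0.377, 0.0551]
tcp_rot: [[-0.126, 0.992, -0.0], [0.992, 0.126, -0.0], [-0.0, -0.0, -1.0]]
force: [0.9, 0.4, -1.1]
opening: 0.447
grasp_force: 30.0
```

Call:
step_arm --pt "0 0 0.006 0 0 0 1" --pt "0 0 0.012 0 0 0 1" --pt "0 0 0.014 0 0 0 1" --pt "0 0 0.014 0 0 0 1"

```text
time_s: 6.82
position: [0.5008, 0.3772, 0.0513]
tcp_rot: [[-0.126, 0.992, 0.001], [0.992, 0.126, 0.0], [0.0, 0.001, -1.0]]
force: [-0.4, 0.2, 0.2]
opening: 0.446
grasp_force: 30.0
```

Call:
step_arm --pt "0 0 0.004 0 0 0 1" --pt "0 0 0.008 0 0 0 1" --pt "0 0 0.012 0 0 0 1" --pt "0 0 0.013 0 0 0 1" --pt "0 0 0.013 0 0 0 1"

```text
time_s: 7.23
position: [0.5005, 0.377, 0.0469]
tcp_rot: [[-0.126, 0.992, -0.0], [0.992, 0.126, -0.0], [-0.0, -0.0, -1.0]]
force: [0.6, -0.3, 0.0]
opening: 0.448
grasp_force: 30.0
```

Call:
step_arm --pt "0 0 0.004 0 0 0 1" --pt "0 0 0.004 0 0 0 1" --pt "0 0 0.004 0 0 0 1"

```text
time_s: 7.48
position: [0.5007, 0.3772, 0.0464]
tcp_rot: [[-0.126, 0.992, 0.0], [0.992, 0.126, 0.0], [0.0, 0.0, -1.0]]
force: [-0.6, 0.4, 4.9]
opening: 0.447
grasp_force: 30.0
```

Call:
step_arm --pt "0 0 0 0 0 0 -1" --pt "0 0 0 0 0 0 -1" --pt "0 0 0 0 0 0 -1" --pt "0 0 0 0 0 0 -1" --pt "0 0 0 0 0 0 -1" --pt "0 0 0 0 0 0 -1" --pt "0 0 -0.1 0 0 0 -1" --pt "0 0 -0.2 0 0 0 -1"

```text
time_s: 8.15
position: [0.4988, 0.3761, 0.1041]
tcp_rot: [[-0.126, 0.992, -0.005], [0.992, 0.126, -0.003], [-0.002, -0.006, -1.0]]
force: [0.8, 0.3, 0.5]
opening: 0.95
grasp_force: 0.0
```

Call:
step_arm --pt "0 0 -0.12 0 0 0 -1" --pt "0 0 -0.24 0 0 0 -1" --pt "0 0 -0.36 0 0 0 -1" --pt "0 0 -0.48 0 0 0 -1" --pt "0 0 -0.6 0 0 0 -1" --pt "0 0 -0.6 0 0 0 -1"

```text
time_s: 8.65
position: [0.5045, 0.3793, 0.2947]
tcp_rot: [[-0.126, 0.992, 0.015], [0.992, 0.126, 0.008], [0.006, 0.016, -1.0]]
force: [0.3, 0.5, 1.1]
opening: 0.993
grasp_force: 0.0
```

```bash
python3 - <<'E'
from h import *
s=read_state();print(s["position"])
b=save("top","pics/t2.png");a=save("scene","pics/s2.png")
i=np.hstack([cv2.resize(b["image"][170:290,90:250],(400,300)),cv2.resize(a["image"][140:220,260:367],(400,300))])
cv2.imwrite("pics/c2.png",i[:,:,::-1])
E
```

```text
[0.50448035 0.37928841 0.29469271]
```

View pics/c2.png

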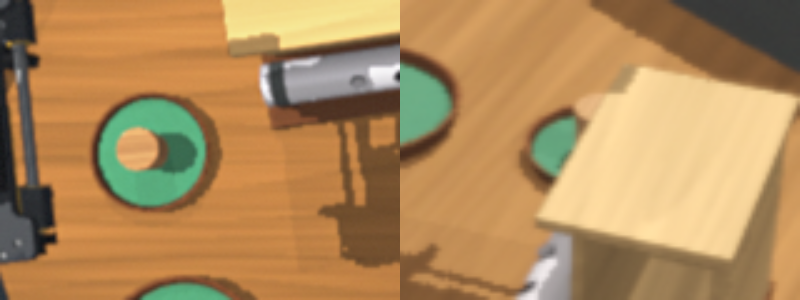

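The cork stands centred in the dish: the top-crop position (139,148) against the dish centre (151,152) is just the parallax of its top. Next I'll take the shut fingers to a pose above the button, leaning back 35°, with tool y along the tube.

```bash
cat >> h.py <<'E'
n=np.cos(np.radians(35))*np.array([0,0,1])-np.sin(np.radians(35))*ex
PRESS=rot(-n,ey); SN=np.array([.5588,.1637,.0755])
E
python3 -c "
from h import *
print(np.array(capture('wrist')['T_tool_cam']).round(3).tolist())
T=np.array(read_state()['tcp_rot']);r=Ro.from_matrix(T.T@PRESS).as_rotvec()
go([.47,.29,.27],T@Ro.from_rotvec(r/2).as_matrix())"
```

```text
[[-0.001, -0.956, -0.293, 0.08], [1.0, -0.001, -0.001, 0.001], [0.0, -0.293, 0.956, -0.159], [0.0, 0.0, 0.0, 1.0]]
shift [-0.2747, -0.1364, 0.0528] turn [-0.305, -0.3043, -0.9672] rows 6.7
```

Call:
step_arm --pt "-0.1 -0.06 0 -0.305 -0.304 -0.967 1" --pt "-0.2 -0.13 0.05 -0.305 -0.304 -0.967 1" --pt "-0.275 -0.136 0.053 -0.305 -0.304 -0.967 1" --pt "-0.275 -0.136 0.053 -0.305 -0.304 -0.967 1" --pt "-0.275 -0.136 0.053 -0.305 -0.304 -0.967 1" --pt "-0.275 -0.136 0.053 -0.305 -0.304 -0.967 1" --pt "-0.275 -0.136 0.053 -0.305 -0.304 -0.967 1" --pt "-0.275 -0.136 0.053 -0.305 -0.304 -0.967 1"

```text
time_s: 9.47
position: [0.4672, 0.2891, 0.2669]
tcp_rot: [[-0.734, 0.606, 0.306], [0.611, 0.786, -0.091], [-0.296, 0.121, -0.948]]
force: [-0.8, 0.4, -0.0]
opening: 0.48
grasp_force: 0.0
```

```bash
python3 -c "
from h import *
go([.46,.2,.24],PRESS)"
```

```text
shift [-0.1373, -0.2588, 0.1047] turn [-0.3098, -0.3114, -0.9626] rows 6.7
```

Call:
step_arm --pt "-0.137 -0.259 0.105 -0.31 -0.311 -0.963 1" --pt "-0.137 -0.259 0.105 -0.31 -0.311 -0.963 1" --pt "-0.137 -0.259 0.105 -0.31 -0.311 -0.963 1" --pt "-0.137 -0.259 0.105 -0.31 -0.311 -0.963 1" --pt "-0.137 -0.259 0.105 -0.31 -0.311 -0.963 1" --pt "-0.137 -0.259 0.105 -0.31 -0.311 -0.963 1" --pt "-0.137 -0.259 0.105 -0.31 -0.311 -0.963 1" --pt "-0.137 -0.259 0.105 -0.31 -0.311 -0.963 1"

```text
time_s: 10.13
position: [0.4612, 0.1997, 0.2401]
tcp_rot: [[-0.813, -0.124, 0.569], [-0.099, 0.992, 0.073], [-0.574, 0.003, -0.819]]
force: [-0.8, -0.2, -0.2]
opening: 0.008
grasp_force: 0.0
```

```bash
python3 -c "
from h import *
go(SN+n*.095,PRESS)"
```

```text
shift [0.0623, -0.161, 0.3091] turn [-0.0, 0.0006, -0.0067] rows 2.5
```

Call:
step_arm --pt "0.062 -0.161 0.1 0 0 -0.007 1" --pt "0.062 -0.161 0.2 0 0 -0.007 1" --pt "0.062 -0.161 0.309 0 0 -0.007 1" --pt "0.062 -0.161 0.309 0 0 -0.007 1" --pt "0.062 -0.161 0.309 0 0 -0.007 1" --pt "0.062 -0.161 0.309 0 0 -0.007 1"

```text
time_s: 10.63
position: [0.5149, 0.1658, 0.1709]
tcp_rot: [[-0.826, -0.118, 0.551], [-0.103, 0.993, 0.058], [-0.554, -0.009, -0.832]]
force: [-0.6, 0.6, 0.5]
opening: 0.005
grasp_force: 0.0
```

```bash
python3 - <<'E'
from h import *
s=read_state();c=capture("wrist")
T=np.eye(4);T[:3,:3]=s["tcp_rot"];T[:3,3]=s["position"];T=T@np.array(c["T_tool_cam"])
c["world_from_camera"]=T
for l in [(-.0143,.04,.0755),(-.0115,0,.0714),(-.0115,-.04,.0714)]: print(proj(c,O+ex*l[0]+ey*l[1]+[0,0,l[2]],T).round(1))
print("tips",proj(c,(T@np.linalg.inv(np.array(c["T_tool_cam"]))@[0,0,.025,1])[:3],T))
cv2.imwrite("pics/w2.png",c["image"][:,:,::-1]); go(SN+n*.03,PRESS,s)
E
```

```text
[266.2 183.9]
[214.1 182.5]
[162.1 182.6]
tips [275.18198845 246.90707117]
shift [0.0584, -0.0228, 0.2448] turn [-0.016, -0.0302, -0.0037] rows 1.8
```

View pics/w2.png

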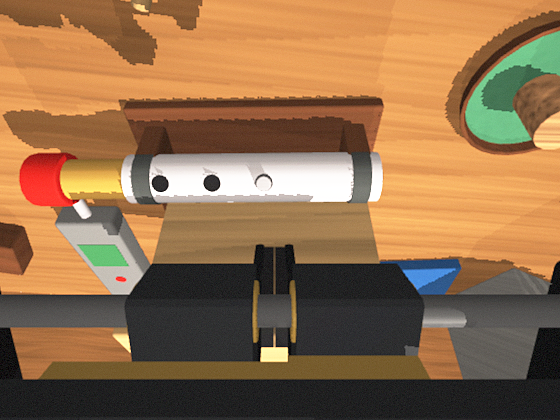

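The wrist view shows the button at (263,183) and the holes at (212,183) and (160,183), about 2 px left of prediction, or roughly 1–2 mm. The shut fingers at (275,247) are clear. I'll approach with that correction.

Call:
step_arm --pt "0.058 -0.027 0.1 -0.016 -0.03 -0.004 1" --pt "0.058 -0.027 0.2 -0.016 -0.03 -0.004 1" --pt "0.058 -0.027 0.235 -0.016 -0.03 -0.004 1" --pt "0.058 -0.027 0.235 -0.016 -0.03 -0.004 1" --pt "0.058 -0.027 0.235 -0.016 -0.03 -0.004 1"

```text
time_s: 11.1
position: [0.5561, 0.1702, 0.1325]
tcp_rot: [[-0.84, -0.123, 0.528], [-0.11, 0.992, 0.057], [-0.531, -0.01, -0.847]]
force: [0.0, -0.2, -0.1]
opening: 0.003
grasp_force: 0.0
```

```bash
python3 -c "
from h import *
go(SN-.0013*ey+n*.03,PRESS)"
```

```text
shift [0.1008, -0.0261, 0.0646] turn [-0.0144, -0.0653, 0.0025] rows 0.9
```

```bash
python3 -c "
from h import *
s=read_state();print(s['joint_positions'].round(1),s['qvel'].round(1),s['force'],s['position'],s['tau'].round(1))"
```

```text
[   6.    30.4  117.3   29.9    0.2 -121.1] [  0.1  -1.    1.2  59.    0.2 -59. ] [ 0.01359776 -0.18049065 -0.11386951] [0.55612594 0.17021352 0.13246022] [ -0.2 -34.   -8.7  -0.7  -1.7   0.7]
```

Joint 5 has reached its lower limit of 0 at this lean. A 27° lean still presses the button flush, because the face stays tangent along the tube, and it clears the overhang, so I'll use that.

```bash
cat >> h.py <<'E'
n2=np.cos(np.radians(27))*np.array([0,0,1])-np.sin(np.radians(27))*ex
P2=rot(-n2,ey); S2=SN-.0013*ey
E
python3 -c "
from h import *
go(S2+n2*.08,P2)"
```

```text
shift [0.0722, -0.028, -0.1012] turn [-0.0145, 0.1125, 0.0015] rows 0.9
```

Call:
step_arm --pt "0.07 -0.028 -0.1 -0.014 0.11 0 1" --pt "0.07 -0.028 -0.1 -0.014 0.11 0 1" --pt "0.07 -0.028 -0.1 -0.014 0.11 0 1" --pt "0.07 -0.028 -0.1 -0.014 0.11 0 1" --pt "0.07 -0.028 -0.1 -0.014 0.11 0 1" --pt "0.07 -0.028 -0.1 -0.014 0.11 0 1"

```text
time_s: 11.6
position: [0.5233, 0.1577, 0.1477]
tcp_rot: [[-0.881, -0.13, 0.454], [-0.117, 0.991, 0.057], [-0.458, -0.003, -0.889]]
force: [0.7, 0.1, 0.5]
opening: 0.009
grasp_force: 0.0
```

```bash
python3 -c "
from h import *
s=read_state();print(s['joint_positions'].round(1))
go(S2+n2*.06,P2);print(S2+n2*.06)"
```

```text
[   4.3   26.2  118.1    8.9    8.5 -101.7]
shift [0.0027, 0.0004, 0.069] turn [-0.0017, 0.0052, 0.0043] rows 0.5
[0.53195007 0.15892946 0.12896039]
```

Call:
step_arm --pt "0.003 0 0.05 0 0.005 0.004 1" --pt "0.003 0 0.1 0 0.005 0.004 1" --pt "0.003 0 0.15 0 0.005 0.004 1" --pt "0.003 0 0.16 0 0.005 0.004 1" --pt "0.003 0 0.16 0 0.005 0.004 1"

```text
time_s: 12.02
position: [0.5437, 0.1601, 0.1036]
tcp_rot: [[-0.885, -0.128, 0.449], [-0.114, 0.992, 0.056], [-0.452, -0.002, -0.892]]
force: [0.5, 0.8, -0.3]
opening: 0.004
grasp_force: 0.0
```

```bash
python3 -c "
from h import *
s=read_state();print(s['joint_positions'].round(1))
go(S2+n2*.025,P2)"
```

```text
[   4.4   32.7  116.8   18.7    3.8 -111.3]
shift [-0.0033, 0.0012, 0.0234] turn [-0.0019, -0.0028, 0.0006] rows 0.2
```

```bash
cat >> h.py <<'E'
n3=np.cos(np.radians(24))*np.array([0,0,1])-np.sin(np.radians(24))*ex
P3=rot(-n3,ey)
E
python3 -c "
from h import *
go(S2+n3*.025,P3);go(S2+n3*.018,P3)"
```

```text
shift [-0.0077, 0.0012, 0.0235] turn [-0.002, 0.0638, 0.0006] rows 0.4
shift [-0.0065, 0.0012, 0.0468] turn [-0.002, 0.0638, 0.0006] rows 0.4
```

Call:
step_arm --pt "-0.007 0.001 0 0 0.064 0 1" --pt "-0.007 0.001 0.012 0 0.064 0 1" --pt "-0.007 0.001 0.02 0 0.064 0 1" --pt "-0.007 0.001 0.024 0 0.064 0 1" --pt "-0.007 0.001 0.028 0 0.064 0 1" --pt "-0.007 0.001 0.028 0 0.064 0 1"

```text
time_s: 12.52
position: [0.5487, 0.161, 0.0983]
tcp_rot: [[-0.905, -0.128, 0.405], [-0.118, 0.992, 0.05], [-0.408, -0.002, -0.913]]
force: [0.4, -0.1, 0.4]
opening: 0.006
grasp_force: 0.0
```

```bash
python3 -c "
from h import *
s=read_state();print(s['joint_positions'].round(1),(np.array(s['position'])-S2)@n3)
go(S2+n3*.025,P3);go(S2+n3*.018,P3)"
```

```text
[  4.6  33.2 114.2   6.9   8.5 -99.3] 0.025013799082900915
shift [-0.0006, 0.0003, 0.0] turn [-0.0021, 0.0016, 0.0014] rows 0.0
shift [-0.0005, 0.0004, 0.0234] turn [-0.0021, 0.0016, 0.0014] rows 0.2
```

Pressing slowly and watching the force.

Call:
step_arm --pt "0 0 0.004 0 0 0 1" --pt "0 0 0.007 0 0 0 1" --pt "0 0 0.01 0 0 0 1" --pt "0 0 0.01 0 0 0 1"

```text
time_s: 12.85
position: [0.5505, 0.1611, 0.0956]
tcp_rot: [[-0.905, -0.128, 0.405], [-0.118, 0.992, 0.05], [-0.408, -0.002, -0.913]]
force: [-0.1, -0.5, -1.0]
opening: 0.001
grasp_force: 0.0
```

Call:
step_arm --pt "0 0 0.004 0 0 0 1" --pt "0 0 0.008 0 0 0 1" --pt "0 0 0.008 0 0 0 1"

```text
time_s: 13.1
position: [0.5516, 0.1612, 0.0933]
tcp_rot: [[-0.905, -0.128, 0.405], [-0.118, 0.992, 0.05], [-0.408, -0.002, -0.913]]
force: [-0.2, 0.2, -0.5]
opening: 0.005
grasp_force: 0.0
```

Call:
step_arm --pt "0 0 0.004 0 0 0 1" --pt "0 0 0.004 0 0 0 1" --pt "0 0 0.004 0 0 0 1"

```text
time_s: 13.35
position: [0.552, 0.1613, 0.0924]
tcp_rot: [[-0.905, -0.128, 0.405], [-0.118, 0.992, 0.05], [-0.408, -0.002, -0.913]]
force: [0.8, 1.1, -0.6]
opening: 0.002
grasp_force: 0.0
```

Call:
step_arm --pt "0 0 0.004 0 0 0 1" --pt "0 0 0.004 0 0 0 1" --pt "0 0 0.004 0 0 0 1"

```text
time_s: 13.6
position: [0.5525, 0.1613, 0.0913]
tcp_rot: [[-0.905, -0.128, 0.405], [-0.118, 0.992, 0.05], [-0.408, -0.002, -0.913]]
force: [-0.4, -0.1, 0.9]
opening: 0.004
grasp_force: 0.0
```

```bash
python3 - <<'E'
from h import *
s=read_state();c=capture("wrist")
T=np.eye(4);T[:3,:3]=s["tcp_rot"];T[:3,3]=s["position"];Tc=T@np.array(c["T_tool_cam"])
print(s["force"],"tip",(T@[0,0,.025,1])[:3])
for l in [(-.0143,.04,.0755),(-.0115,0,.0714),(-.0115,-.04,.0714)]: print(proj(c,O+ex*l[0]+ey*l[1]+[0,0,l[2]],Tc).round(1))
print(proj(c,(T@[0,0,.025,1])[:3],Tc))
cv2.imwrite("pics/w3.png",cv2.resize(c["image"][130:330,130:400],None,fx=2.9,fy=2.9)[:,:,::-1])
E
```

```text
[-0.42001084 -0.09161903  0.88201599] tip [0.56262801 0.16259407 0.06848025]
[278.  251.9]
[204.9 249.5]
[131.8 249.5]
[275.14479757 246.68070663]
```

View pics/w3.png

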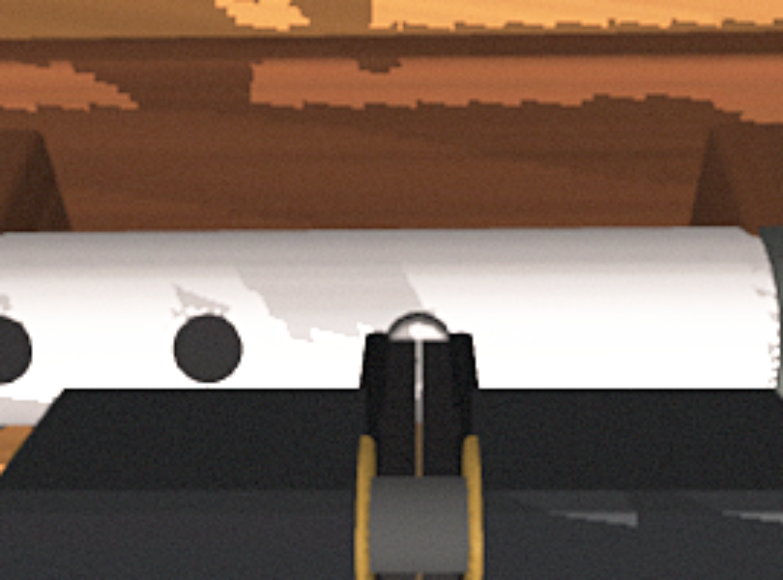

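The wrist crop shows the tips directly over the button, centred at crop x 418 and not touching yet. The hole spacing suggests the tube is about 2–3 mm farther than estimated. I'll keep going down by force.

Call:
step_arm --pt "0 0 0.004 0 0 0 1" --pt "0 0 0.004 0 0 0 1" --pt "0 0 0.004 0 0 0 1"

```text
time_s: 13.9
position: [0.553, 0.1614, 0.0902]
tcp_rot: [[-0.905, -0.128, 0.405], [-0.118, 0.992, 0.05], [-0.408, -0.002, -0.913]]
force: [0.1, -0.2, -0.6]
opening: 0.006
grasp_force: 0.0
```

Call:
step_arm --pt "0 0 0.004 0 0 0 1" --pt "0 0 0.004 0 0 0 1" --pt "0 0 0.004 0 0 0 1"

```text
time_s: 14.15
position: [0.5535, 0.1615, 0.0891]
tcp_rot: [[-0.905, -0.128, 0.405], [-0.118, 0.992, 0.05], [-0.408, -0.002, -0.913]]
force: [0.5, -0.2, -0.3]
opening: 0.002
grasp_force: 0.0
```

Call:
step_arm --pt "0 0 0.004 0 0 0 1" --pt "0 0 0.004 0 0 0 1" --pt "0 0 0.004 0 0 0 1"

```text
time_s: 14.4
position: [0.554, 0.1615, 0.088]
tcp_rot: [[-0.905, -0.128, 0.405], [-0.118, 0.992, 0.05], [-0.408, -0.002, -0.913]]
force: [-0.3, 0.3, -0.2]
opening: 0.005
grasp_force: 0.0
```

```bash
cat > m3.py <<'E'
from h import *
s=read_state();c=capture("wrist");np.save("pics/w4.npy",dict(c,s=s),allow_pickle=True)
T=np.eye(4);T[:3,:3]=s["tcp_rot"];T[:3,3]=s["position"];Tc=T@np.array(c["T_tool_cam"])
cv2.imwrite("pics/w4.png",cv2.resize(c["image"][130:330,100:370],None,fx=2.9,fy=2.9)[:,:,::-1])
g=cv2.cvtColor(c["image"],cv2.COLOR_RGB2GRAY);m=(g<90).astype(np.uint8)
k,l,st,ce=cv2.connectedComponentsWithStats(m)
f=210/np.tan(np.radians(c["vertical_fov"]/2));P=[]
for i in range(1,k):
    x,y,w,h,A=st[i]
    if 300<A<1500 and .6<w/h<1.6 and y>150: print(ce[i].round(2),st[i]);P.append(ce[i])
print("f",f,"pred",[proj(c,O+ex*-.0115+ey*y+[0,0,.0714],Tc).round(1).tolist() for y in(0,-.04)])
for i in range(len(P)-1):
    d=np.linalg.norm(P[i]-P[i+1]);Z=.04*f/d;m=(P[i]+P[i+1])/2
    o=Tc[:3,:3]@np.array([(m[0]-c["cx"])/f*Z,(m[1]-c["cy"])/f*Z,Z])+Tc[:3,3]
    print("spacing",d,"mid hole",o,"pred",O-ex*.0115-ey*.02+[0,0,.0714])
E
python3 m3.py
```

```text
[126.21 253.07] [115 242  24  24 443]
f 358.87597799658437 pred [[203.6, 252.3], [129.3, 252.2]]
```

View pics/w4.png

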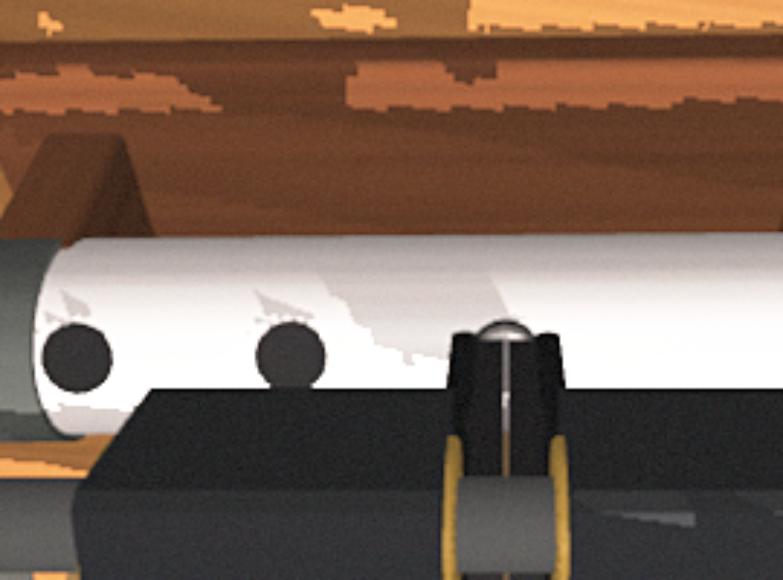

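The second crop shows holes at (77,357) and (291,355), and the tips in front of the button at (507,335) with no contact yet. I'll continue down in small steps.

Call:
step_arm --pt "0 0 0.003 0 0 0 1" --pt "0 0 0.006 0 0 0 1" --pt "0 0 0.006 0 0 0 1"

```text
time_s: 14.7
position: [0.5547, 0.1616, 0.0863]
tcp_rot: [[-0.905, -0.128, 0.405], [-0.118, 0.992, 0.05], [-0.408, -0.002, -0.913]]
force: [-0.4, -1.0, 0.0]
opening: 0.004
grasp_force: 0.0
```

Call:
step_arm --pt "0 0 0.003 0 0 0 1" --pt "0 0 0.006 0 0 0 1" --pt "0 0 0.006 0 0 0 1"

```text
time_s: 14.95
position: [0.5555, 0.1617, 0.0846]
tcp_rot: [[-0.905, -0.128, 0.405], [-0.118, 0.992, 0.05], [-0.408, -0.002, -0.913]]
force: [-0.2, 0.7, -1.3]
opening: 0.006
grasp_force: 0.0
```

```bash
python3 -c "
from h import *
s=read_state();print(s['joint_positions'].round(1),s['force'],(np.array(s['position'])-S2)@n3)"
```

```text
[   4.6   35.1  113.7    8.1    7.1 -100.6] [-0.18408722  0.66974322 -1.33320491] 0.009778786285632978
```

The finger edge in the image implies the shut tips stand only about 10 mm ahead of the TCP, so contact is due about now.

Call:
step_arm --pt "0 0 0.003 0 0 0 1" --pt "0 0 0.004 0 0 0 1" --pt "0 0 0.004 0 0 0 1"

```text
time_s: 15.2
position: [0.5559, 0.1618, 0.0836]
tcp_rot: [[-0.905, -0.128, 0.405], [-0.118, 0.992, 0.05], [-0.408, -0.002, -0.913]]
force: [-0.8, 0.5, 0.8]
opening: 0.004
grasp_force: 0.0
```

Call:
step_arm --pt "0 0 0.003 0 0 0 1" --pt "0 0 0.004 0 0 0 1" --pt "0 0 0.004 0 0 0 1"

```text
time_s: 15.45
position: [0.5564, 0.1618, 0.0825]
tcp_rot: [[-0.905, -0.128, 0.405], [-0.118, 0.992, 0.05], [-0.408, -0.002, -0.913]]
force: [0.8, 0.7, -0.8]
opening: 0.007
grasp_force: 0.0
```

Call:
step_arm --pt "0 0 0.003 0 0 0 1" --pt "0 0 0.004 0 0 0 1" --pt "0 0 0.004 0 0 0 1"

```text
time_s: 15.7
position: [0.5569, 0.1619, 0.0814]
tcp_rot: [[-0.905, -0.128, 0.405], [-0.118, 0.992, 0.05], [-0.409, -0.002, -0.913]]
force: [-1.0, 0.5, 0.0]
opening: 0.004
grasp_force: 0.0
```

Call:
step_arm --pt "0 0 0.003 0 0 0 1" --pt "0 0 0.006 0 0 0 1" --pt "0 0 0.006 0 0 0 1"

```text
time_s: 15.95
position: [0.5577, 0.162, 0.0797]
tcp_rot: [[-0.905, -0.128, 0.405], [-0.118, 0.992, 0.05], [-0.409, -0.002, -0.913]]
force: [-0.5, -0.1, 0.7]
opening: 0.007
grasp_force: 0.0
```

```bash
python3 - <<'E'
from h import *
s=read_state();c=capture("wrist");print(s["position"],s["force"],s["joint_positions"].round(1))
T=np.eye(4);T[:3,:3]=s["tcp_rot"];T[:3,3]=s["position"];Tc=T@np.array(c["T_tool_cam"])
print(proj(c,SN,Tc))
np.save("pics/w5.npy",dict(c,s=s),allow_pickle=True)
old=np.load("pics/w4.npy",allow_pickle=True).item()
for q in(old,c):
    g=cv2.cvtColor(q["image"],cv2.COLOR_RGB2GRAY)
    for col in(262,274,275,288): print(col,g[200:262:2,col].tolist())
    print("row238",g[238,255:300:2].tolist());print("row242",g[242,255:300:2].tolist())
E
```

```text
[0.55770922 0.16198409 0.07974487] [-0.48432173 -0.08331743  0.67379037] [   4.6   35.8  113.5    8.6    6.6 -101.1]
[278.4057182  262.33763945]
262 [73, 77, 72, 67, 74, 68, 148, 153, 166, 176, 182, 182, 195, 197, 207, 208, 208, 213, 218, 215, 224, 234, 160, 20, 25, 17, 27, 26, 20, 21, 32]
274 [70, 69, 67, 72, 76, 71, 151, 158, 167, 178, 179, 189, 199, 212, 226, 234, 240, 239, 223, 223, 116, 100, 175, 188, 122, 128, 133, 127, 128, 124, 123]
275 [69, 69, 72, 71, 76, 70, 151, 154, 166, 175, 184, 187, 202, 209, 226, 233, 239, 244, 245, 235, 122, 97, 188, 219, 83, 89, 91, 88, 87, 85, 87]
288 [75, 71, 73, 69, 72, 87, 147, 156, 169, 181, 177, 182, 205, 213, 228, 234, 238, 242, 248, 250, 253, 255, 181, 18, 7, 16, 25, 20, 19, 19, 29]
row238 [217, 215, 217, 220, 217, 217, 214, 216, 219, 225, 235, 238, 254, 251, 250, 250, 250, 250, 250, 250, 250, 250, 250]
row242 [232, 233, 237, 236, 235, 232, 131, 30, 78, 105, 97, 73, 26, 195, 255, 255, 255, 255, 255, 254, 254, 254, 254]
262 [76, 73, 74, 74, 72, 77, 74, 63, 130, 158, 168, 171, 186, 189, 187, 202, 203, 212, 211, 214, 218, 226, 143, 10, 16, 26, 18, 15, 21, 27, 27]
274 [75, 77, 71, 71, 72, 73, 76, 71, 134, 155, 169, 172, 182, 188, 193, 209, 214, 215, 213, 215, 214, 217, 220, 195, 42, 89, 138, 135, 131, 133, 135]
275 [80, 79, 74, 77, 69, 76, 74, 64, 136, 156, 167, 173, 183, 183, 192, 211, 219, 226, 219, 211, 214, 241, 234, 188, 24, 63, 96, 98, 87, 89, 95]
288 [72, 78, 75, 76, 76, 79, 76, 65, 136, 156, 168, 174, 184, 186, 193, 211, 215, 231, 235, 240, 246, 254, 155, 21, 30, 19, 19, 25, 30, 22, 22]
row238 [212, 214, 217, 215, 212, 215, 215, 215, 214, 213, 211, 229, 241, 241, 240, 242, 241, 241, 240, 242, 241, 241, 241]
row242 [221, 222, 227, 228, 222, 222, 222, 218, 219, 219, 241, 250, 250, 249, 249, 251, 253, 254, 252, 250, 249, 249, 249]
```

Call:
step_arm --pt "0 0 0.003 0 0 0 1" --pt "0 0 0.006 0 0 0 1" --pt "0 0 0.006 0 0 0 1"

```text
time_s: 16.25
position: [0.5585, 0.1621, 0.0784]
tcp_rot: [[-0.905, -0.128, 0.406], [-0.118, 0.992, 0.05], [-0.409, -0.002, -0.913]]
force: [-2.1, -1.2, 3.6]
opening: 0.005
grasp_force: 1.8
```

Call:
step_arm --pt "0 0 0.003 0 0 0 1" --pt "0 0 0.006 0 0 0 1" --pt "0 0 0.006 0 0 0 1"

```text
time_s: 16.5
position: [0.5595, 0.1622, 0.0768]
tcp_rot: [[-0.905, -0.128, 0.406], [-0.118, 0.992, 0.05], [-0.409, -0.002, -0.912]]
force: [-0.2, 1.1, 4.8]
opening: 0.007
grasp_force: 2.4
```

Call:
step_arm --pt "0 0 0.003 0 0 0 1" --pt "0 0 0.006 0 0 0 1" --pt "0 0 0.006 0 0 0 1"

```text
time_s: 16.75
position: [0.5605, 0.1623, 0.0754]
tcp_rot: [[-0.904, -0.128, 0.407], [-0.118, 0.992, 0.05], [-0.41, -0.002, -0.912]]
force: [-1.7, -0.0, 6.2]
opening: 0.005
grasp_force: 3.0
```

Contact. The force follows the button spring from 3.6 up to 6.2 N. A little more to bring it flush.

Call:
step_arm --pt "0 0 0.003 0 0 0 1" --pt "0 0 0.005 0 0 0 1" --pt "0 0 0.005 0 0 0 1"

```text
time_s: 17.0
position: [0.5608, 0.1624, 0.0748]
tcp_rot: [[-0.904, -0.128, 0.408], [-0.118, 0.992, 0.051], [-0.411, -0.002, -0.912]]
force: [-5.0, -1.5, 11.9]
opening: 0.006
grasp_force: 6.2
```

Call:
step_arm --pt "0 0 0.003 0 0 0 1" --pt "0 0 0.005 0 0 0 1" --pt "0 0 0.005 0 0 0 1"

```text
time_s: 17.25
position: [0.5609, 0.1624, 0.0746]
tcp_rot: [[-0.904, -0.128, 0.409], [-0.118, 0.992, 0.051], [-0.412, -0.003, -0.911]]
force: [-8.6, -1.9, 22.4]
opening: 0.001
grasp_force: 12.3
```

The button is flush and the tip now rests on the wall at 22 N. I'll drag it along -y by about 9 mm.

Call:
step_arm --pt "0 0 -0.002 0 0 0 1" --pt "0 -0.005 -0.002 0 0 0 1" --pt "0 -0.01 -0.002 0 0 0 1" --pt "0 -0.015 -0.002 0 0 0 1" --pt "0 -0.02 -0.002 0 0 0 1" --pt "0 -0.025 -0.002 0 0 0 1" --pt "0 -0.03 -0.002 0 0 0 1" --pt "0 -0.03 -0.002 0 0 0 1"

```text
time_s: 17.92
position: [0.5619, 0.155, 0.0747]
tcp_rot: [[-0.904, -0.13, 0.408], [-0.119, 0.991, 0.052], [-0.411, -0.002, -0.912]]
force: [-6.7, 7.0, 17.1]
opening: 0.006
grasp_force: 9.1
```

```bash
cat > red.py <<'E'
from h import *
for n_ in("top","scene"):
    c=capture(n_)
    h=cv2.cvtColor(c["image"],cv2.COLOR_RGB2HSV);m=cv2.inRange(h,(0,200,90),(5,255,255))|cv2.inRange(h,(175,200,90),(180,255,255))
    k,l,st,ce=cv2.connectedComponentsWithStats(m)
    i=1+np.argmax(st[1:,4]);print(n_,ce[i].round(2),st[i])
    if n_=="top":
        old=np.load("pics/t.npy",allow_pickle=True).item();h=cv2.cvtColor(old["image"],cv2.COLOR_RGB2HSV);m=cv2.inRange(h,(0,200,90),(5,255,255))|cv2.inRange(h,(175,200,90),(180,255,255))
        k,l,st,c2=cv2.connectedComponentsWithStats(m);j=1+np.argmax(st[1:,4]);print("start",c2[j].round(2),st[j])
        d=plane(c,*ce[i],.076)-plane(c,*c2[j],.076);print("drawn mm",-d@ey*1000)
E
python3 red.py
```

```text
top [309.49 187.36] [302 178  15  19 213]
start [306.38 187.62] [299 179  15  19 215]
drawn mm 7.280120458408843
scene [278.5  258.68] [269 249  20  20 247]
```

The tube is drawn about 7 mm and the button is caught under the wall. I'll retreat and go to the knob.

Call:
step_arm --pt "0 0 -0.05 0 0 0 1" --pt "0 0 -0.12 0 0 0 1" --pt "0 0 -0.25 0 0 0 1" --pt "0 0 -0.38 0 0 0 1" --pt "0 0 -0.45 0 0 0 1" --pt "0 0 -0.45 0 0 0 1"

```text
time_s: 18.52
position: [0.5071, 0.1469, 0.1996]
tcp_rot: [[-0.903, -0.129, 0.41], [-0.118, 0.992, 0.051], [-0.414, -0.003, -0.91]]
force: [0.5, 0.2, -0.6]
opening: 0.008
grasp_force: 0.0
```

```bash
python3 -c "
from h import *
T=np.array(read_state()['tcp_rot']);r=Ro.from_matrix(T.T@DOWN).as_rotvec()
go([.50,.06,.24],T@Ro.from_rotvec(r/2).as_matrix())"; python3 red.py
```

```text
shift [-0.0, -0.2845, -0.147] turn [0.2118, 0.2142, 0.9845] rows 6.5
top [309.51 187.25] [302 178  15  19 209]
start [306.38 187.62] [299 179  15  19 215]
drawn mm 7.371529499982183
scene [278.64 258.66] [270 249  19  20 252]
```

Call:
step_arm --pt "0 -0.1 -0.147 0.212 0.214 0.984 -0.5" --pt "0 -0.2 -0.147 0.212 0.214 0.984 -0.5" --pt "0 -0.285 -0.147 0.212 0.214 0.984 -0.5" --pt "0 -0.285 -0.147 0.212 0.214 0.984 -0.5" --pt "0 -0.285 -0.147 0.212 0.214 0.984 -0.5" --pt "0 -0.285 -0.147 0.212 0.214 0.984 -0.5" --pt "0 -0.285 -0.147 0.212 0.214 0.984 -0.5" --pt "0 -0.285 -0.147 0.212 0.214 0.984 -0.5"

```text
time_s: 19.28
position: [0.5013, 0.0595, 0.2346]
tcp_rot: [[-0.764, 0.61, 0.212], [0.612, 0.788, -0.062], [-0.205, 0.082, -0.975]]
force: [-0.2, -1.2, -0.7]
opening: 0.523
grasp_force: 0.0
```

```bash
python3 -c "
from h import *
go([.597,-.0165,.2],DOWN)"
```

```text
shift [-0.3751, -0.0147, 0.1958] turn [0.2023, 0.209, 0.9834] rows 6.4
```

Call:
step_arm --pt "-0.375 -0.015 0.1 0.202 0.209 0.983 -0.5" --pt "-0.375 -0.015 0.15 0.202 0.209 0.983 -0.5" --pt "-0.375 -0.015 0.196 0.202 0.209 0.983 -0.5" --pt "-0.375 -0.015 0.196 0.202 0.209 0.983 -0.5" --pt "-0.375 -0.015 0.196 0.202 0.209 0.983 -0.5" --pt "-0.375 -0.015 0.196 0.202 0.209 0.983 -0.5" --pt "-0.375 -0.015 0.196 0.202 0.209 0.983 -0.5" --pt "-0.375 -0.015 0.196 0.202 0.209 0.983 -0.5"

```text
time_s: 19.95
position: [0.5964, -0.017, 0.1997]
tcp_rot: [[-0.129, 0.992, 0.0], [0.992, 0.129, 0.0], [0.0, 0.0, -1.0]]
force: [0.4, -0.4, -0.5]
opening: 0.75
grasp_force: 0.0
```

```bash
cat > k.py <<'E'
from h import *
s=read_state();c=capture("wrist")
T=np.eye(4);T[:3,:3]=s["tcp_rot"];T[:3,3]=s["position"];Tc=T@np.array(c["T_tool_cam"])
h=cv2.cvtColor(c["image"],cv2.COLOR_RGB2HSV);m=cv2.inRange(h,(0,200,90),(5,255,255))|cv2.inRange(h,(175,200,90),(180,255,255))
k,l,st,ce=cv2.connectedComponentsWithStats(m);i=1+np.argmax(st[1:,4]);x,y,w,hh,A=st[i];print(st[i],s["opening"],s["position"])
f=210/np.tan(np.radians(c["vertical_fov"]/2));print("pred corners")
K=np.array([.5962,-.0153,0])
for a in(-.022,.022):
  for b in(-.015,.015): print(proj(c,K+a*ex+b*ey+[0,0,.055],Tc).round(1))
print("left,right ray at z=.055",plane(c,x,y+hh/2,.057,Tc),plane(c,x+w,y+hh/2,.057,Tc))
go([.597,-.0153,.055],DOWN,s)
cv2.imwrite("pics/w6.png",c["image"][:,:,::-1])
E
python3 k.py
```

```text
[ 252  174   50   41 1711] 0.7500938049864755 [ 0.59635758 -0.01700262  0.19970219]
pred corners
[248.7 205.6]
[248.  172.3]
[298.4 205.6]
[299.1 172.3]
left,right ray at z=.055 [ 0.57810288 -0.02190947  0.057     ] [ 0.62128803 -0.0163425   0.057     ]
shift [0.0052, 0.0027, 0.4823] turn [0.0003, -0.0005, 0.0015] rows 3.5
```

View pics/w6.png

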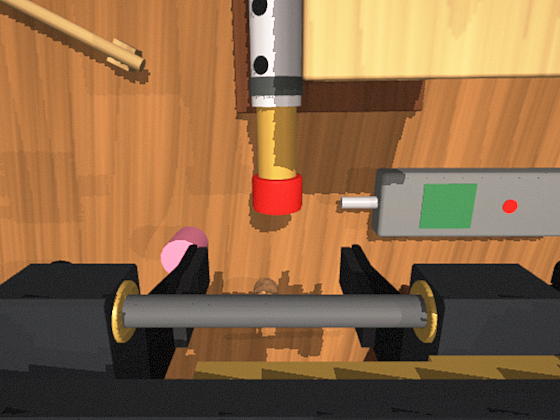

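The last view shows the knob at (252–302, 174–215), about 2 mm further +x than predicted. The meter's probe tip at (342,202) is clear of the right finger. I'll descend on the knob.

Call:
step_arm --pt "0.005 0.009 0.12 0 0 0 -0.5" --pt "0.005 0.009 0.25 0 0 0 -0.5" --pt "0.005 0.009 0.36 0 0 0 -0.5" --pt "0.005 0.009 0.44 0 0 0 -0.5" --pt "0.005 0.009 0.475 0 0 0 -0.5" --pt "0.005 0.009 0.475 0 0 0 -0.5" --pt "0.005 0.009 0.475 0 0 0 -0.5"

```text
time_s: 20.58
position: [0.599, -0.0145, 0.0595]
tcp_rot: [[-0.13, 0.991, 0.002], [0.991, 0.13, -0.0], [-0.001, 0.002, -1.0]]
force: [0.4, 0.8, 0.7]
opening: 0.748
grasp_force: 0.0
```

Call:
step_arm --pt "0 0 0 0 0 0 0.3" --pt "0 0 0 0 0 0 0.3" --pt "0 0 0 0 0 0 0.3" --pt "0 0 0 0 0 0 0.3" --pt "0 0 0 0 0 0 0.3" --pt "0 0 0 0 0 0 0.3"

```text
time_s: 21.08
position: [0.5986, -0.0148, 0.0607]
tcp_rot: [[-0.13, 0.992, 0.002], [0.992, 0.13, -0.001], [-0.001, 0.002, -1.0]]
force: [-1.9, -0.2, 5.7]
opening: 0.488
grasp_force: 30.1
```

```bash
python3 red.py
```

```text
top [304.2  99. ] [303  98   4   3  10]
start [306.38 187.62] [299 179  15  19 215]
drawn mm 23.969980645537483
scene [277.71 258.67] [270 249  17  20 237]
```

Call:
step_arm --pt "-0.01 0 0 0 0 0 0.3" --pt "-0.02 0 0 0 0 0 0.3" --pt "-0.03 0 0 0 0 0 0.3" --pt "-0.04 0 0 0 0 0 0.3" --pt "-0.05 0 0 0 0 0 0.3" --pt "-0.06 0 0 0 0 0 0.3" --pt "-0.07 0 0 0 0 0 0.3" --pt "-0.07 0 0 0 0 0 0.3"

```text
time_s: 21.85
position: [0.6014, -0.0347, 0.0607]
tcp_rot: [[-0.129, 0.992, 0.003], [0.992, 0.129, 0.001], [0.0, 0.003, -1.0]]
force: [-1.7, 2.4, 6.2]
opening: 0.482
grasp_force: 30.2
```

Call:
step_arm --pt "-0.005 0 0 0 0 0 0.3" --pt "-0.01 0 0 0 0 0 0.3" --pt "-0.015 0 0 0 0 0 0.3" --pt "-0.02 0 0 0 0 0 0.3" --pt "-0.025 0 0 0 0 0 0.3" --pt "-0.03 0 0 0 0 0 0.3" --pt "-0.03 0 0 0 0 0 0.3"

```text
time_s: 22.43
position: [0.6027, -0.0434, 0.0608]
tcp_rot: [[-0.129, 0.992, 0.003], [0.992, 0.129, 0.001], [0.001, 0.003, -1.0]]
force: [-1.6, 2.7, 6.0]
opening: 0.487
grasp_force: 30.2
```

```bash
python3 -c "
from h import *
s=read_state();print((np.array([.5986,-.0148,0])-s['position'])@ey*1000,s['force']@ey)"; python3 red.py
```

```text
28.878002079332425 2.9153084298064207
top [304.2  99. ] [303  98   4   3  10]
start [306.38 187.62] [299 179  15  19 215]
drawn mm 23.969980645537483
scene [273.3  266.93] [265 256  17  21 243]
```

Call:
step_arm --pt "-0.002 0 0 0 0 0 0.3" --pt "-0.004 0 0 0 0 0 0.3" --pt "-0.006 0 0 0 0 0 0.3" --pt "-0.008 0 0 0 0 0 0.3" --pt "-0.008 0 0 0 0 0 0.3"

```text
time_s: 22.95
position: [0.6031, -0.0464, 0.0607]
tcp_rot: [[-0.13, 0.992, 0.003], [0.992, 0.13, -0.0], [-0.001, 0.003, -1.0]]
force: [-1.5, 1.1, 5.9]
opening: 0.487
grasp_force: 30.1
```

Call:
step_arm --pt "-0.002 0 0 0 0 0 0.3" --pt "-0.004 0 0 0 0 0 0.3" --pt "-0.004 0 0 0 0 0 0.3" --pt "-0.004 0 0 0 0 0 0.3"

```text
time_s: 23.28
position: [0.6033, -0.0478, 0.0608]
tcp_rot: [[-0.13, 0.992, 0.003], [0.992, 0.13, -0.001], [-0.001, 0.003, -1.0]]
force: [-1.7, 0.9, 5.1]
opening: 0.482
grasp_force: 30.1
```

Call:
step_arm --pt "-0.002 0 0 0 0 0 0.3" --pt "-0.003 0 0 0 0 0 0.3" --pt "-0.003 0 0 0 0 0 0.3" --pt "-0.003 0 0 0 0 0 0.3"

```text
time_s: 23.62
position: [0.6034, -0.0486, 0.0608]
tcp_rot: [[-0.13, 0.992, 0.003], [0.992, 0.13, -0.0], [-0.001, 0.003, -1.0]]
force: [-1.7, 0.7, 5.9]
opening: 0.484
grasp_force: 30.1
```

Call:
step_arm --pt "-0.002 0 0 0 0 0 0.3" --pt "-0.003 0 0 0 0 0 0.3" --pt "-0.003 0 0 0 0 0 0.3"

```text
time_s: 23.87
position: [0.6034, -0.0486, 0.0607]
tcp_rot: [[-0.129, 0.992, 0.003], [0.992, 0.129, 0.001], [0.001, 0.003, -1.0]]
force: [-1.1, 3.6, 5.9]
opening: 0.486
grasp_force: 30.1
```

It's blocked: the force rises with no motion, so the button has locked. I'll ease back to the middle of the play, release and check.

Call:
step_arm --pt "0.003 0 0 0 0 0 0.3" --pt "0.007 0 0 0 0 0 0.3" --pt "0.007 0 0 0 0 0 0.3" --pt "0.007 0 0 0 0 0 -0.5" --pt "0.007 0 0 0 0 0 -0.5" --pt "0.007 0 0 0 0 0 -0.5" --pt "0.007 0 0 0 0 0 -0.5" --pt "0.007 0 0 0 0 0 -0.5"

```text
time_s: 24.53
position: [0.6033, -0.0476, 0.0594]
tcp_rot: [[-0.129, 0.992, 0.003], [0.992, 0.129, -0.0], [-0.001, 0.003, -1.0]]
force: [0.9, -0.3, -1.0]
opening: 0.723
grasp_force: 0.0
```

Call:
step_arm --pt "0 0 -0.08 0 0 0 -0.5" --pt "0 0 -0.2 0 0 0 -0.5" --pt "0 0 -0.32 0 0 0 -0.5" --pt "0 0 -0.44 0 0 0 -0.5" --pt "0.1 -0.1 -0.5 0 0 0 -0.5" --pt "0.2 -0.2 -0.55 0 0 0 -0.5" --pt "0.2 -0.3 -0.55 0 0 0 -0.5" --pt "0.2 -0.3 -0.55 0 0 0 -0.5"

```text
time_s: 25.2
position: [0.4969, 0.0031, 0.2241]
tcp_rot: [[-0.131, 0.991, -0.007], [0.991, 0.131, 0.001], [0.002, -0.007, -1.0]]
force: [-0.9, 0.2, -1.0]
opening: 0.746
grasp_force: 0.0
```

```bash
cat > fin.py <<'E'
from h import *
c=capture("top");o=np.load("pics/t.npy",allow_pickle=True).item();r=[]
print({k:np.round(v,2) for k,v in read_state().items() if k in("force","position","opening")})
for q in(o,c):
    h=cv2.cvtColor(q["image"],cv2.COLOR_RGB2HSV);m=cv2.inRange(h,(0,200,90),(5,255,255))|cv2.inRange(h,(175,200,90),(180,255,255))
    k,l,st,ce=cv2.connectedComponentsWithStats(m);i=1+np.argmax(st[1:,4]);print(st[i]);r.append(plane(c,*ce[i],.076))
    # dark holes along the line of holes
    g=cv2.cvtColor(q["image"],cv2.COLOR_RGB2GRAY)
    for y in(.04,0,-.04):
        u,v=proj(c,O-.0115*ex+y*ey+[0,0,.0714]).round().astype(int);print(y,(u,v),g[v-2:v+3,u-2:u+3].min())
print("drawn",(r[0]-r[1])@ey)
E
python3 fin.py
```

```text
{'position': array([0.5 , 0.  , 0.22]), 'force': array([ 1.31,  0.43, -0.17]), 'opening': np.float64(0.75)}
[299 179  15  19 215]
0.04 (np.int64(233), np.int64(202)) 138
0 (np.int64(250), np.int64(200)) 23
-0.04 (np.int64(267), np.int64(198)) 25
[323 177   7   7  36]
0.04 (np.int64(233), np.int64(202)) 26
0 (np.int64(250), np.int64(200)) 161
-0.04 (np.int64(267), np.int64(198)) 26
drawn 0.047737138547116066
```

The button now shows in the middle hole, which is bright, while the first and last holes are dark. Handing in.

```bash
python3 -c "
from rig import *
print(hand_in())"
```

```text
the job is handed in; nothing more can be done
None
```

The job is handed in, though the judge gave no score back: the cork stands upright in the 120 mm dish, the tube is drawn to the next hole with the button sprung out and blocking there, and the arm is clear.

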